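Sort the inspected thread spools and close the pass case

TASK

Sort the two inspected thread spools by the round tag on top: stand the green-tagged one upright in the green nest inside the open grey case and the red-tagged one upright in the red nest of the open tray, and leave the spool without a tag where it stands. Once both are in their nests, gently lower the case's hinged cover until it is fully shut, without letting it slam.

Things in the scene. Friction and masses are not known exactly. Their poses are not given: they have to be found in the camera images.
- spool_green: wooden thread spool, 42 mm diameter, 52 mm tall, cream thread, about 60 g, standing upright on the sheaf; origin at the centre of its underside, z up its axis; a green disc 28 mm wide on its top marks it as passed
- spool_red: wooden thread spool, 42 mm diameter, 52 mm tall, cream thread, about 60 g, standing upright on the sheaf; origin at the centre of its underside, z up its axis; a red disc 28 mm wide on its top marks it as rejected
- spool_plain: wooden thread spool, 42 mm diameter, 52 mm tall, cream thread, about 60 g, standing upright on the sheaf; origin at the centre of its underside, z up its axis; no tag, not yet inspected: a bystander
- sheets: sheaf of paper sheets lying flat, 245 (x) x 165 (y) x 8 mm, fixed, the three spools stand on it at least 65 mm apart (centres); it lies to the left or to the right of the case, the reject tray on the other side; origin at the centre of its underside
- pass_case: grey case, fixed, 140 (x) x 160 (y) mm, walls 5 mm thick and 64 mm high, floor 5 mm thick, with a green label plate on its front (-x) wall and a green nest inside; origin at the centre of its underside. The cover is hinged on the top edge of its far (+x) wall and stands open, leaning slightly back
- pass_case_nest (a point): centre of the green nest, on the case's inner floor (5 mm above the bench); the nest is a square pocket 62 x 62 mm inside a frame of bars 10 mm wide and 10 mm high; axes as the case
- reject_tray: grey open tray, fixed, 140 (x) x 160 (y) mm, walls 5 mm thick and 32 mm high, floor 5 mm thick, red label plate on its front and a red nest inside; origin at the centre of its underside
- reject_tray_nest (a point): centre of the red nest, on the tray's inner floor (5 mm above the bench); same pocket and frame as the green nest; axes as the tray
- cover (a joint): angle of the case's cover, rad: 0 shut on the case's rim, 1.57 upright, 1.9 fully open; a stiff hinge holds it wherever it is left (about 1.5 N at the tab moves it)
- cover_hinge (a point): midpoint of the cover's hinge line, fixed to the case 70 mm behind (+x of) its centre and 64 mm above the bench; the hinge line runs along the case's y. The cover is a grey plate 142 mm long from the hinge, 160 mm wide, 6 mm thick
- cover_tab (a point): on the outer (upper when shut) face of the steel finger tab, in the middle of the cover's free edge, 157 mm from the hinge line; the tab is 44 mm wide, 6 mm thick and stands out beyond the cover's edge to 165 mm from the hinge; point x points along the cover towards the hinge, z out of its outer face

How it is judged:
By the outcome, as a careful person would: the job done as asked, in the order asked, and still so for the second after the job is handed in, with the robot touching nothing.
It also fails if it takes over 72 s, if anything falls off the work surface, if the arm or the gripper's body presses on something with over 40 N, if the wrist force passes 120 N, or if a joint passes its speed limit or range.

ROBOT

A 6-joint arm with a two-finger parallel gripper is mounted at the origin on a cart in front of the work surface, level with it; the furniture and walls round the work are solid. World frame = base frame: x ahead of the robot, y to its left, z up, the work surface at z = 0. Lengths are in m, angles in rad, forces in N, time in s.
With the tool pointing down it reaches from about 0.375 to 0.925 m from the base axis. Payload 5.7 kg.
Tool frame: the origin (TCP) lies at the very end of the fingers, on their centre line; the grasp point (between the pads) lies 19 mm behind it (manip.hold_point_z is the distance from the TCP to the grasp point, in m); y points along the fingers, z is the direction in which the jaws open and shut, and the axes are right-handed (so a half turn about y gives the same grasp; the last joint's range is limited). The gripper opens to 88 mm and grips with 3 to 60 N. Pads are 20 mm wide; open, the fingers measure 115 mm over their backs; the gripper's body (75 mm by 178 mm) begins 61 mm behind the grasp point.
Start: joints at [1.155, 0.359, 1.51, -0, 1.272, -0.115], TCP at [0.178, 0.573, 0.223] pointing down, gripper open.
Joint ranges: [-2.97, 2.97], [-1.01, 2.36], [0.21, 2.38], [-0.96, 4.11], [0.2, 2.71], [-2.98, 2.98]. Speed limits (rad/s): [2.39, 2.39, 3.14, 3.14, 3.14, 3.14].

INTERFACE

Orientations are given as a rotation vector (axis times angle).
In Python, from plant import manip gives the robot as it stands.
- The arm moves only by the tool arm_command, never from a script. Its argument "steps" is a list of rows, each a list of 3 entries, a list of its own where there are three numbers: the shift along the world's x, y, z in cm, then the turn, a rotation vector about the world's x, y, z in degrees, then the closure, from -1 (fully open) to 1 (shut). In form: [[[dx, dy, dz], [ax, ay, az], claw], ...]. A call has 1 to 5 rows; each row shifts and turns the commanded pose from where the row before left it; what a row does not reach is not made up. A row lasts 1/10 s, in which the tool goes at most 50 mm and 8.59 degrees, less where a joint would pass 70% of its speed; a pose out of reach is approached as far as the arm can. A call with a gripper value outside its range is refused whole. The fingers move at their own pace and stop on an object; "squeeze" is the grip in N (left out, the last holds). Time passes only in rows, so rows that do not move let the fingers close. It gives the time, the measured TCP pose, the force and the opening at its end, in the units of the state.
- manip.get_obs(): the state, without advancing time (a new reading comes with each control period).
- manip.read_camera(name): name is "scene" or "top"; returns the picture (420x560x3 uint8, red, green, blue); there is no depth.
- manip.camera_params(name): a dict with "fovy" (degrees; the focal length in pixels is half the picture's height over the tangent of half this angle, whatever the lens; pixels are square), "cx", "cy" (the principal point, pixels), "pose" (4x4, takes a point from camera to world coordinates). Camera axes: x right, y down, z forward; pixel columns grow to the right and rows downward; lengths in m; the calibration is good to about 2 mm. A picture is of the moment at which its call begins. camera_params takes no time and is no camera call.
- manip.job_done(): hands the job in, once; it reports no verdict.
The state is a dict: "time_s": time; "qpos": joint angles; "joint_velocities": joint speeds; "effort": joint torques, N m; "tool_pos": TCP position; "tcp_rot": TCP orientation; "ft_force": force on the tool from outside, world axes, zero at the start; "ft_torque": the same for the moment, N m; "opening": opening from 0.0 (shut) to 1.0 (fully open).
Only numpy, scipy, OpenCV 4.12 (cv2) and the standard library are available. Lean on these libraries where they do the work, as an engineer would, in place of code of your own. Each camera call takes 0.05 s, during which the arm holds its last target.

## Working session

There is one attempt and no reset: what is moved stays moved. The work goes in short steps, Python scripts to look and compute and a tool call to move; the robot and the scene stay as the last step left them, time stands still between calls to the robot, and variables do not carry over. Pictures are saved under pics/ and viewed, and the job is handed in when it is done.

Besides the shell and the picture viewer there is one more tool, called after "Call:" as name(argument=value, ...) on one line, values as JSON. arm_command: Moves the arm, as the interface text tells. Its arguments: {"type":"object","properties":{"steps":{"type":"array"},"squeeze":{"type":"number"}},"required":["steps"]}

```bash
ls; mkdir -p pics; python3 - <<'E'
from plant import manip
import cv2,numpy as np
o=manip.get_obs()
print({k:(np.round(v,3).tolist() if not isinstance(v,dict) else v) for k,v in o.items()}, manip.hold_point_z)
for n in("scene","top"):
    im=manip.read_camera(n); cv2.imwrite(f"pics/{n}0.png",im[:,:,::-1])
    p=manip.camera_params(n); print(n,p["fovy"],p["cx"],p["cy"],np.round(p["pose"],4).tolist(),[k for k in p])
E
```

```text
pics
{'time_s': 0.0, 'qpos': [1.155, 0.36, 1.511, 0.0, 1.272, -0.115], 'joint_velocities': [-0.0, 0.0, 0.001, -0.001, -0.0, -0.0], 'effort': [0.002, -51.537, -27.073, 0.068, 0.035, -0.0], 'tool_pos': [0.177, 0.572, 0.222], 'tcp_rot': [-1.56, 0.237, -0.236], 'ft_force': [0.026, -0.006, -0.123], 'ft_torque': [0.004, 0.023, -0.025], 'opening': 1.004} 0.0187
scene 46.51843061177338 291.8822694248618 201.88460778832948 [[0.6326, -0.4621, 0.6215, -0.2031], [-0.7745, -0.3791, 0.5064, -0.5542], [0.0016, -0.8017, -0.5977, 0.743], [0.0, 0.0, 0.0, 1.0]] ['fovy', 'cx', 'cy', 'pose']
top 55.862008573514544 276.3470543348854 207.4945000899606 [[-0.0215, -0.9866, 0.1616, 0.3536], [-0.9996, 0.0186, -0.0198, 0.029], [0.0165, -0.162, -0.9867, 0.9087], [0.0, 0.0, 0.0, 1.0]] ['fovy', 'cx', 'cy', 'pose']
```

View pics/scene0.png

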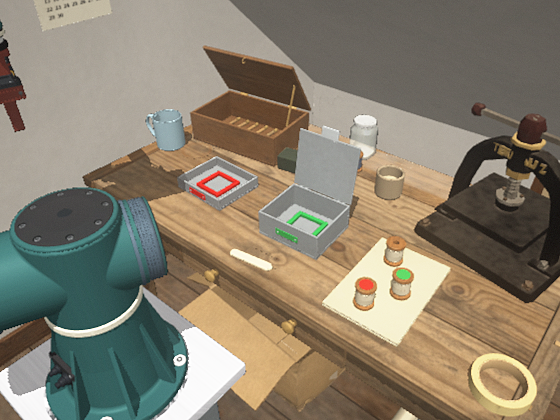

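View pics/top0.png

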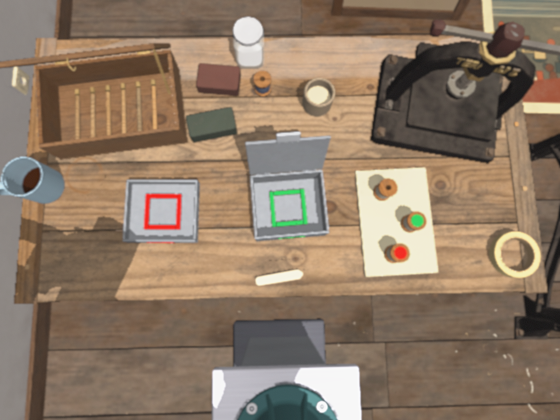

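The overview shows the tray at left (top view about 162,211), the case in the middle (288,205), and the sheaf at right. The red tag is near (400,253), green near (416,221) and the plain spool near (387,188). I'll enlarge these areas.

```bash
python3 - <<'E'
import cv2
t=cv2.imread("pics/top0.png")
def crop(x0,y0,x1,y1,s,n):
    c=cv2.resize(t[y0:y1,x0:x1],None,fx=s,fy=s,interpolation=cv2.INTER_CUBIC)
    for x in range((x0+9)//10*10,x1,10):
        cv2.line(c,(int((x+.5-x0)*s),0),(int((x+.5-x0)*s),5 if x%50 else 14),(0,0,255),1)
        if x%20==0: cv2.putText(c,str(x),(int((x+.5-x0)*s)-10,25),0,.4,(255,0,0),1)
    for y in range((y0+9)//10*10,y1,10):
        cv2.line(c,(0,int((y+.5-y0)*s)),(6,int((y+.5-y0)*s)),(0,0,255),1)
        if y%20==0: cv2.putText(c,str(y),(8,int((y+.5-y0)*s)+4),0,.4,(255,0,0),1)
    cv2.imwrite(f"pics/{n}.png",c)
crop(345,160,445,285,4.7,"c_sheet"); crop(235,125,340,245,4.9,"c_case"); crop(115,170,210,250,7,"c_tray")
E
```

```text
(no output)
```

View pics/c_sheet.png

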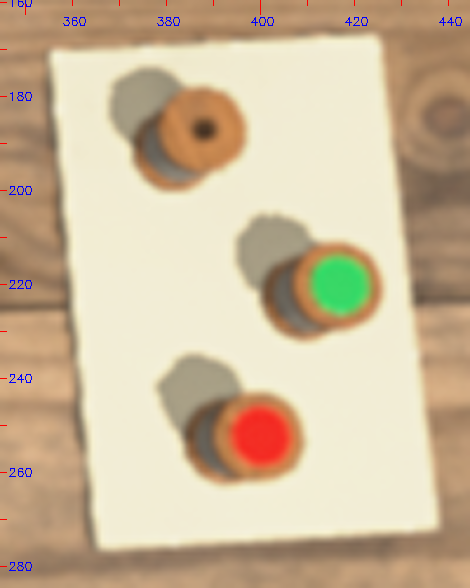

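View pics/c_case.png

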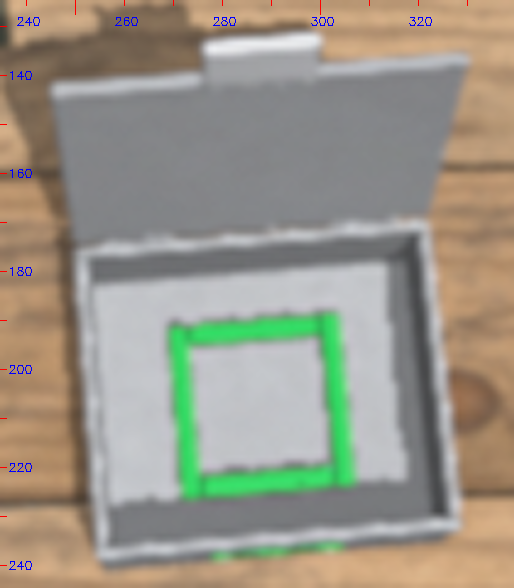

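View pics/c_tray.png

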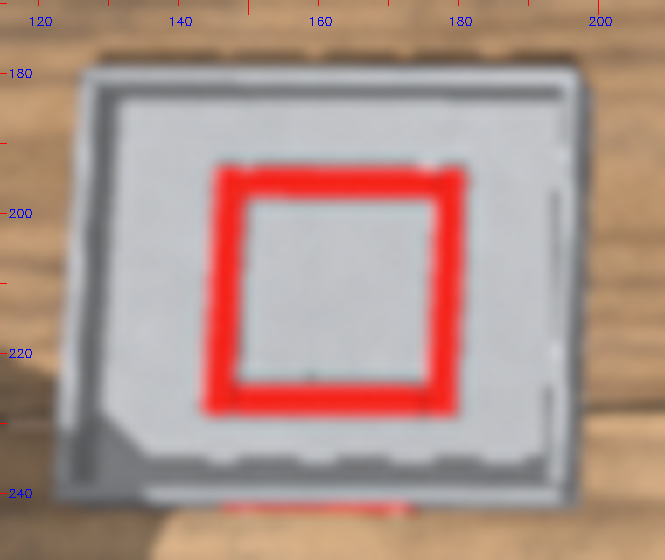

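```bash
cat > h.py <<'E'
from plant import manip
import cv2,numpy as np
def ray(cam,u,v):
    p=manip.camera_params(cam); f=210/np.tan(np.radians(p["fovy"])/2); T=np.array(p["pose"])
    d=T[:3,:3]@np.array([(u-p["cx"])/f,(v-p["cy"])/f,1]); return T[:3,3],d
def at(cam,u,v,z):
    o,d=ray(cam,u,v); return (o+d*(z-o[2])/d[2])
def proj(cam,P):
    p=manip.camera_params(cam); f=210/np.tan(np.radians(p["fovy"])/2); T=np.array(p["pose"])
    q=T[:3,:3].T@(np.array(P)-T[:3,3]); return np.array([p["cx"]+f*q[0]/q[2],p["cy"]+f*q[1]/q[2]])
def blob(im,col):
    r,g,b=[im[:,:,i].astype(int) for i in range(3)]
    m=((r>180)&(g<80)&(b<80)) if col=="r" else ((g>150)&(r<120)&(b<150))
    n,l,s,c=cv2.connectedComponentsWithStats(m.astype(np.uint8))
    return [(s[i].tolist(),np.round(c[i],2).tolist()) for i in range(1,n) if s[i,4]>20]
E
python3 - <<'E'
from h import *
def quad(n,z,cs):
    P=np.array([at("top",u,v,z)[:2] for u,v in cs]); print(n,P.round(4).tolist(),"c",P.mean(0).round(4),"sides",[round(float(np.linalg.norm(P[i]-P[(i+1)%4])),4) for i in range(4)])
    e=(P[1]+P[2]-P[0]-P[3]); print("  yaw(y axis)",np.degrees(np.arctan2(e[0],-e[1])).round(2)); e=P[0]+P[1]-P[2]-P[3]; print("  yaw x",np.degrees(np.arctan2(e[1],e[0])).round(2))
quad("gnest",.015,[(268.8,191),(303.5,188.2),(306.7,223.3),(272.1,226.1)])
quad("rnest",.015,[(145.2,193.1),(181.2,193.1),(179.9,228.6),(143.4,228.6)])
quad("caserim",.064,[(250,175.9),(321.8,169.4),(328.4,232.3),(254.5,238.4)])
quad("sheet",.008,[(355.3,170.5),(425,167.2),(438,272),(365,277)])
for n in("top","scene"):
    im=cv2.imread(f"pics/{n}0.png")[:,:,::-1]
    for c in "rg":
        for s,ce in blob(im,c): print(n,c,s,ce,"z60:",at(n,*ce,.060).round(4),"z15",at(n,*ce,.015).round(4))
print("plain",at("top",345+203/4.7-.5,160+130/4.7-.5,.06))
E
```

```text
gnest [[0.5387, 0.0277], [0.5439, -0.0525], [0.4622, -0.0571], [0.4574, 0.0217]] c [ 0.5006 -0.0151] sides [0.0803, 0.0818, 0.079, 0.0816]
  yaw(y axis) 3.6
  yaw x 3.72
rnest [[0.539, 0.3104], [0.5375, 0.2284], [0.4558, 0.2299], [0.4574, 0.3119]] c [0.4974 0.2702] sides [0.082, 0.0817, 0.082, 0.0816]
  yaw(y axis) -1.09
  yaw x -1.04
caserim [[0.563, 0.0682], [0.575, -0.0897], [0.4359, -0.0983], [0.426, 0.0601]] c [ 0.5    -0.0149] sides [0.1584, 0.1393, 0.1588, 0.1372]
  yaw(y axis) 3.95
  yaw x 3.47
sheet [[0.5856, -0.1763], [0.5908, -0.3417], [0.3465, -0.3511], [0.339, -0.1849]] c [ 0.4655 -0.2635] sides [0.1655, 0.2444, 0.1664, 0.2468]
  yaw(y axis) 2.19
  yaw x 2.1
top r [145, 194, 36, 35, 436] [162.1, 211.41] z60: [0.4887 0.2587 0.06  ] z15 [0.4958 0.2709 0.015 ]
top r [395, 247, 11, 12, 106] [399.99, 252.31] z60: [ 0.3903 -0.2508  0.06  ] z15 [ 0.3922 -0.2657  0.015 ]
top g [269, 189, 39, 38, 533] [287.85, 207.75] z60: [ 0.4915 -0.013   0.06  ] z15 [ 0.4989 -0.0152  0.015 ]
top g [411, 215, 12, 12, 110] [416.73, 220.14] z60: [ 0.459  -0.2924  0.06  ] z15 [ 0.4646 -0.3095  0.015 ]
scene r [197, 171, 43, 26, 277] [217.67, 183.53] z60: [0.4499 0.2135 0.06  ] z15 [0.4929 0.2641 0.015 ]
scene r [191, 189, 14, 11, 49] [197.53, 193.55] z60: [0.3899 0.2201 0.06  ] z15 [0.4289 0.2711 0.015 ]
scene r [360, 280, 13, 10, 80] [365.49, 283.99] z60: [ 0.3932 -0.2501  0.06  ] z15 [ 0.4325 -0.2301  0.015 ]
scene g [287, 211, 41, 25, 214] [309.23, 220.98] z60: [ 0.4767 -0.0503  0.06  ] z15 [ 0.5214 -0.0171  0.015 ]
scene g [276, 228, 22, 14, 90] [286.69, 234.8] z60: [ 0.4086 -0.0417  0.06  ] z15 [ 0.4489 -0.0079  0.015 ]
scene g [6, 267, 15, 6, 27] [13.04, 269.15] z60: [-0.0134  0.3092  0.06  ] z15 [-0.0009  0.366   0.015 ]
scene g [397, 270, 13, 9, 98] [402.97, 274.04] z60: [ 0.4622 -0.2925  0.06  ] z15 [ 0.506  -0.2752  0.015 ]
plain [ 0.53330231 -0.23396791  0.06      ]
```

```bash
python3 - <<'E'
import cv2
t=cv2.imread("pics/scene0.png")
c=cv2.resize(t[115:345,170:460],None,fx=2.7,fy=2.55,interpolation=cv2.INTER_CUBIC)
cv2.imwrite("pics/c_s.png",cv2.resize(t[120:330,170:460],None,fx=2.75,fy=2.75,interpolation=cv2.INTER_CUBIC))
E
```

```text
(no output)
```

View pics/c_s.png

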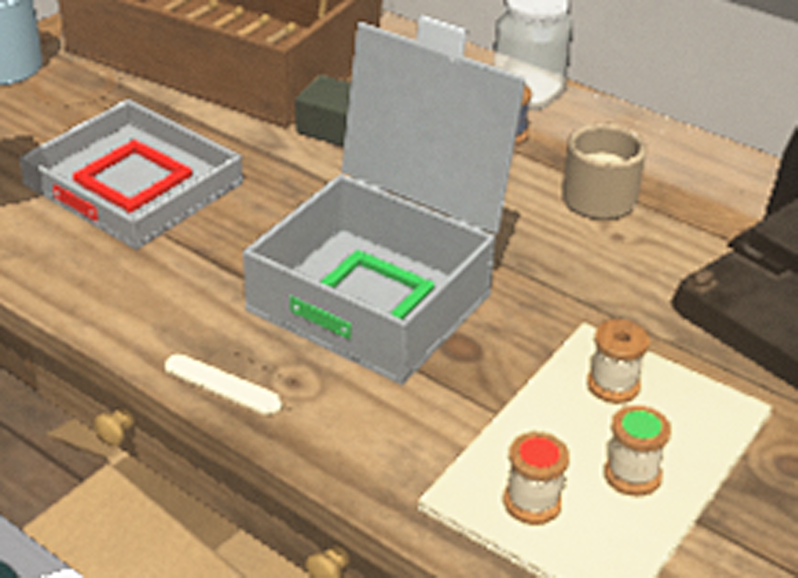

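```bash
python3 - <<'E'
from h import *
from scipy.spatial.transform import Rotation as R
from scipy.optimize import least_squares
o=manip.get_obs(); print(R.from_rotvec(o["tcp_rot"]).as_matrix().round(3))
def tab(th,psi=3.6,d=.165,y=0,n=0):
    c,s=np.cos(np.radians(psi)),np.sin(np.radians(psi)); H=np.array([.5+.07*c,-.015+.07*s,.064])
    ex=np.array([c,s,0]); ey=np.array([-s,c,0]); ez=np.array([0,0,1])
    return H-d*np.cos(th)*ex+d*np.sin(th)*ez+y*ey+n*(np.cos(th)*ez+np.sin(th)*ex)
for th in np.arange(1.5,1.95,.05):
    print(round(th,2),tab(th,n=.003).round(3),proj("top",tab(th,n=.003)).round(1),proj("scene",tab(th,n=.003)).round(1))
# reference: seen top (288,132.7), scene (330.6,126.8)
E
```

```text
[[ 0.955 -0.001  0.296]
 [-0.296 -0.002  0.955]
 [-0.    -1.    -0.002]]
1.5 [ 0.561 -0.011  0.229] [290.1 153.9] [320.5 134.1]
1.55 [ 0.569 -0.011  0.229] [289.7 149.4] [322.6 132.5]
1.6 [ 0.578 -0.01   0.229] [289.3 145. ] [324.6 131.1]
1.65 [ 0.586 -0.01   0.228] [288.8 140.7] [326.6 129.8]
1.7 [ 0.594 -0.009  0.227] [288.4 136.5] [328.6 128.8]
1.75 [ 0.602 -0.009  0.226] [288.  132.5] [330.5 128. ]
1.8 [ 0.61  -0.008  0.224] [287.5 128.6] [332.4 127.3]
1.85 [ 0.618 -0.008  0.222] [287.1 124.9] [334.2 126.8]
1.9 [ 0.626 -0.007  0.219] [286.6 121.3] [336.  126.5]
```

Call:
arm_command(steps=[[[4, -2.5, 0], [0, 0, 4], -1], [[4, -2.5, 0], [0, 0, 4], -1], [[4, -2.5, 0], [0, 0, 4], -1], [[4, -2.5, 0], [0, 0, 4], -1], [[4, -2.5, 0], [0, 0, 4], -1]], squeeze=12)

```text
time_s: 0.6
tool_pos: [0.3789, 0.4467, 0.2223]
tcp_rot: [-1.571, -0.04, 0.041]
ft_force: [0.5, -0.0, 0.5]
opening: 1.0
```

Call:
arm_command(steps=[[[0.8, -4.7, 0], [0, 0, 0], -1], [[0.8, -4.7, 0], [0, 0, 0], -1], [[0.8, -4.7, 0], [0, 0, 0], -1], [[0.8, -4.7, 0], [0, 0, 0], -1], [[0.8, -4.7, 0], [0, 0, 0], -1]])

```text
time_s: 1.1
tool_pos: [0.4175, 0.2111, 0.2224]
tcp_rot: [-1.571, -0.038, 0.038]
ft_force: [2.3, -0.3, 1.2]
opening: 1.002
```

Call:
arm_command(steps=[[[0.5, -4.8, 0], [0, 0, 0], -1], [[0.5, -4.8, 0], [0, 0, 0], -1], [[0.5, -4.8, 0], [0, 0, 0], -1], [[0.5, -4.8, 0], [0, 0, 0], -1], [[0.5, -4.8, 0], [0, 0, 0], -1]])

```text
time_s: 1.6
tool_pos: [0.4423, -0.0288, 0.2225]
tcp_rot: [-1.57, -0.038, 0.038]
ft_force: [1.6, -0.5, -0.3]
opening: 0.998
```

Call:
arm_command(steps=[[[0.4, -4.8, 0], [0, 0, 0], -1], [[0.4, -4.8, 0], [0, 0, 0], -1], [[0.4, -4.8, 0], [0, 0, 0], -1], [[0.4, -4.8, 0], [0, 0, 0], -1], [[0.4, -4.8, 0], [0, 0, 0], -1]])

```text
time_s: 2.1
tool_pos: [0.4623, -0.2689, 0.2224]
tcp_rot: [-1.57, -0.037, 0.038]
ft_force: [1.1, 0.3, -0.5]
opening: 0.999
```

Call:
arm_command(steps=[[[-0.2, -2.4, 0], [0, 0, 0], -1], [[0, 0, -4.5], [0, 0, 0], -1], [[0, 0, -4.5], [0, 0, 0], -1], [[0, 0, -4], [0, 0, 0], -1], [[0, 0, 0], [0, 0, 0], -1]])

```text
time_s: 2.6
tool_pos: [0.4569, -0.2881, 0.0878]
tcp_rot: [-1.563, -0.031, 0.044]
ft_force: [-0.7, 0.5, -0.4]
opening: 1.006
```

```bash
cat > snap.py <<'E'
import sys
from h import *
n,out,x0,y0,x1,y1,s=sys.argv[1],sys.argv[2],*map(float,sys.argv[3:8])
im=manip.read_camera(n); o=manip.get_obs(); print(o["time_s"],np.round(o["tool_pos"],4),np.round(o["ft_force"],1),o["opening"])
cv2.imwrite(f"pics/{out}_full.png",im[:,:,::-1])
c=im[int(y0):int(y1),int(x0):int(x1),::-1]
cv2.imwrite(f"pics/{out}.png",cv2.resize(c,None,fx=s,fy=s,interpolation=cv2.INTER_CUBIC))
for col in "rg":
    for st,ce in blob(im,col): print(n,col,st,ce,"z60:",at(n,*ce,.060).round(4),"z57:",at(n,*ce,.057).round(4))
E
python3 snap.py scene s1 300 150 480 350 3
```

```text
2.65 [ 0.4587 -0.2894  0.0905] [0.2 0.3 0.3] 1.0027041295507306
scene r [197, 171, 40, 22, 175] [213.04, 180.93] z60: [0.4505 0.2307 0.06  ] z57: [0.4534 0.2341 0.057 ]
scene r [191, 189, 11, 9, 37] [196.14, 192.7] z60: [0.3901 0.2253 0.06  ] z57: [0.3927 0.2287 0.057 ]
scene r [360, 280, 13, 10, 101] [365.76, 284.07] z60: [ 0.3934 -0.2506  0.06  ] z57: [ 0.396  -0.2493  0.057 ]
scene g [287, 216, 11, 8, 39] [292.1, 219.13] z60: [ 0.4576 -0.0167  0.06  ] z57: [ 0.4605 -0.0143  0.057 ]
scene g [312, 221, 13, 15, 65] [318.26, 228.6] z60: [ 0.4682 -0.0816  0.06  ] z57: [ 0.4712 -0.0795  0.057 ]
scene g [276, 228, 22, 14, 61] [288.03, 234.74] z60: [ 0.4106 -0.0438  0.06  ] z57: [ 0.4133 -0.0415  0.057 ]
scene g [397, 270, 13, 9, 99] [403.03, 274.07] z60: [ 0.4622 -0.2926  0.06  ] z57: [ 0.4651 -0.2914  0.057 ]
```

View pics/s1.png

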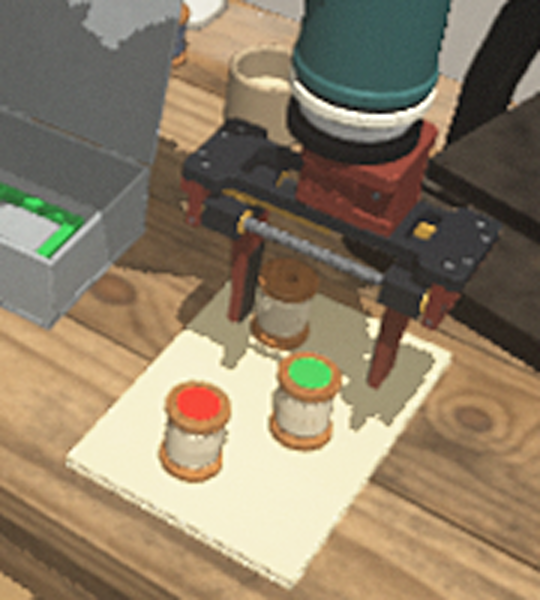

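The picture shows the open fingers above the spools, straddling the green spool's column, with the red and plain spools clear. I'll descend and grip.

Call:
arm_command(steps=[[[0, 0, 0], [0, 0, 0], -1], [[0.1, -0.1, -3.5], [0, 0, 0], -1], [[0, 0, -3], [0, 0, 0], -1], [[0, 0, 0], [0, 0, 0], -1], [[0, 0, 0], [0, 0, 0], -1]])

```text
time_s: 3.15
tool_pos: [0.4628, -0.2927, 0.0295]
tcp_rot: [-1.572, -0.039, 0.037]
ft_force: [0.2, -1.0, 1.0]
opening: 0.996
```

Call:
arm_command(steps=[[[-0.1, 0, -0.5], [0, 0, 0], -1], [[0, 0, 0], [0, 0, 0], 1], [[0, 0, 0], [0, 0, 0], 1], [[0, 0, 0], [0, 0, 0], 1], [[0, 0, 0], [0, 0, 0], 1]])

```text
time_s: 3.65
tool_pos: [0.4609, -0.2921, 0.0229]
tcp_rot: [-1.571, -0.038, 0.038]
ft_force: [-0.5, 0.0, 0.2]
opening: 0.676
```

Call:
arm_command(steps=[[[0, 0, 0], [0, 0, 0], 1], [[0, 0, 0], [0, 0, 0], 1], [[0, 0, 0], [0, 0, 0], 1], [[0, 0, 0], [0, 0, 0], 1]])

```text
time_s: 4.05
tool_pos: [0.4607, -0.2919, 0.0226]
tcp_rot: [-1.57, -0.038, 0.038]
ft_force: [-0.4, -0.1, 0.6]
opening: 0.47
```

Call:
arm_command(steps=[[[0, 0, 0], [0, 0, 0], 1], [[0, 0, 1], [0, 0, 0], 1], [[0, 0, 3.5], [0, 0, 0], 1], [[0, 0, 4], [0, 0, 0], 1], [[0, 0, 4], [0, 0, 0], 1]])

```text
time_s: 4.55
tool_pos: [0.4603, -0.2916, 0.1492]
tcp_rot: [-1.57, -0.037, 0.038]
ft_force: [0.6, -0.8, -1.3]
opening: 0.468
```

Call:
arm_command(steps=[[[0.5, 3, 0], [0, 0, 0], 1], [[0.5, 4.5, 0], [0, 0, 0], 1], [[0.6, 4.5, 0], [0, 0, 0], 1], [[0.6, 4.5, 0], [0, 0, 0], 1], [[0.6, 4.5, 0], [0, 0, 0], 1]])

```text
time_s: 5.05
tool_pos: [0.4887, -0.0804, 0.1484]
tcp_rot: [-1.571, -0.038, 0.037]
ft_force: [0.3, 0.3, -1.0]
opening: 0.471
```

Call:
arm_command(steps=[[[0.6, 3.5, 0], [0, 0, 0], 1], [[0.6, 2.3, 0], [0, 0, 0], 1], [[0, 0.8, 0], [0, 0, 0], 1], [[0, 0, 0], [0, 0, 0], 1], [[0, 0, 0], [0, 0, 0], 1]])

```text
time_s: 5.55
tool_pos: [0.5006, -0.0168, 0.1478]
tcp_rot: [-1.571, -0.038, 0.038]
ft_force: [-0.2, -0.7, -0.6]
opening: 0.472
```

```bash
python3 snap.py top t2 235 125 340 245 4.9
```

```text
5.6 [ 0.5006 -0.017   0.1477] [-0.4 -0.6 -1. ] 0.4705954614958584
top r [144, 194, 37, 35, 396] [160.99, 210.92] z60: [0.4898 0.2611 0.06  ] z57: [0.4903 0.2619 0.057 ]
top r [400, 247, 6, 11, 49] [402.29, 252.14] z60: [ 0.3905 -0.2558  0.06  ] z57: [ 0.3907 -0.2568  0.057 ]
top g [271, 202, 36, 25, 253] [289.63, 219.34] z60: [ 0.4661 -0.0161  0.06  ] z57: [ 0.4665 -0.0163  0.057 ]
```

View pics/t2_full.png

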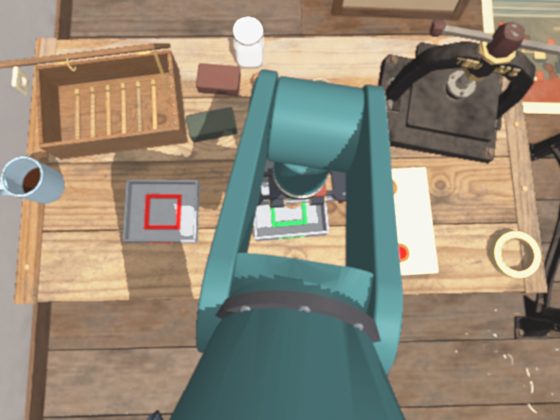

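```bash
python3 snap.py scene s2 200 0 460 280 2.1
```

```text
5.65 [ 0.5006 -0.0172  0.1477] [ 0.2 -0.  -0.2] 0.4699344799506913
scene r [216, 185, 16, 12, 60] [223.55, 189.97] z60: [0.4398 0.1826 0.06  ] z57: [0.4426 0.1859 0.057 ]
scene r [360, 280, 13, 10, 63] [365.3, 283.78] z60: [ 0.3934 -0.2495  0.06  ] z57: [ 0.3961 -0.2482  0.057 ]
scene g [300, 162, 10, 5, 25] [303.6, 164.72] z60: [0.652  0.1033 0.06  ] z57: [0.6558 0.1062 0.057 ]
scene g [287, 211, 41, 25, 208] [309.5, 221.22] z60: [ 0.4764 -0.0513  0.06  ] z57: [ 0.4794 -0.049   0.057 ]
scene g [277, 228, 21, 14, 68] [287.24, 234.63] z60: [ 0.4098 -0.0422  0.06  ] z57: [ 0.4125 -0.04    0.057 ]
```

View pics/s2.png

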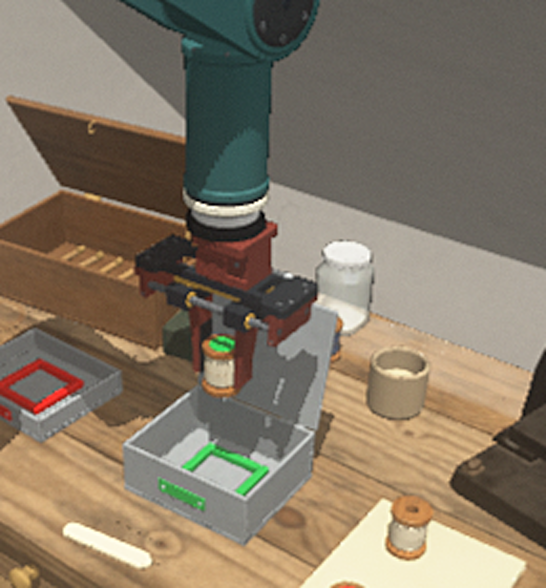

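The spool hangs upright in the jaws above the green nest, and the wrist stays clear of the cover. I'll lower it.

Call:
arm_command(steps=[[[0, 0.2, -3], [0, 0, 0], 1], [[0, 0, -4], [0, 0, 0], 1], [[0, 0, -3.5], [0, 0, 0], 1], [[0, 0, 0], [0, 0, 0], 1], [[0, 0, 0], [0, 0, 0], 1]])

```text
time_s: 6.15
tool_pos: [0.5003, -0.0147, 0.0426]
tcp_rot: [-1.57, -0.036, 0.038]
ft_force: [0.4, 0.3, -1.0]
opening: 0.473
```

Call:
arm_command(steps=[[[0, 0, -1], [0, 0, 0], 1], [[0, 0, -0.8], [0, 0, 0], 1], [[0, 0, 0], [0, 0, 0], 1]])

```text
time_s: 6.45
tool_pos: [0.5007, -0.014, 0.0246]
tcp_rot: [-1.571, -0.038, 0.038]
ft_force: [0.2, 0.3, -0.2]
opening: 0.468
```

Next I lower it the last few millimetres, to about z 0.020, and check the contact force.

Call:
arm_command(steps=[[[0, 0, -0.2], [0, 0, 0], 1], [[0, 0, -0.2], [0, 0, 0], 1], [[0, 0, 0], [0, 0, 0], 1]])

```text
time_s: 6.75
tool_pos: [0.5008, -0.0139, 0.0207]
tcp_rot: [-1.571, -0.038, 0.038]
ft_force: [-0.1, -0.1, -0.9]
opening: 0.471
```

Call:
arm_command(steps=[[[0, 0, -0.1], [0, 0, 0], 1], [[0, 0, 0], [0, 0, 0], 1], [[0, 0, 0], [0, 0, 0], -0.2], [[0, 0, 0], [0, 0, 0], -0.5], [[0, 0, 0], [0, 0, 0], -0.7]])

```text
time_s: 7.25
tool_pos: [0.5009, -0.014, 0.0197]
tcp_rot: [-1.571, -0.038, 0.038]
ft_force: [0.6, -0.0, 0.4]
opening: 0.706
```

Call:
arm_command(steps=[[[0, 0, 0], [0, 0, 0], -0.7], [[0, 0, 0], [0, 0, 0], -0.7], [[0, 0, 2], [0, 0, 0], -0.7], [[0, 0, 4], [0, 0, 0], -0.7], [[0, 0, 4], [0, 0, 0], -1]])

```text
time_s: 7.75
tool_pos: [0.4998, -0.0138, 0.1201]
tcp_rot: [-1.57, -0.036, 0.04]
ft_force: [0.8, 0.5, -0.1]
opening: 0.906
```

```bash
python3 snap.py scene s3 220 100 420 280 2.9
```

```text
7.8 [ 0.504  -0.0144  0.1263] [ 1.7 -0.9  4. ] 0.9444583870386793
scene r [220, 181, 17, 13, 64] [228.64, 186.75] z60: [0.4572 0.1828 0.06  ] z57: [0.4601 0.186  0.057 ]
scene r [360, 280, 13, 10, 66] [365.7, 283.88] z60: [ 0.3937 -0.2503  0.06  ] z57: [ 0.3963 -0.2489  0.057 ]
scene g [298, 208, 12, 6, 60] [303.33, 210.45] z60: [ 0.4984 -0.0165  0.06  ] z57: [ 0.5015 -0.0141  0.057 ]
scene g [287, 215, 10, 9, 35] [291.71, 219.31] z60: [ 0.4566 -0.0164  0.06  ] z57: [ 0.4595 -0.0141  0.057 ]
scene g [312, 217, 16, 19, 105] [318.9, 225.6] z60: [ 0.4773 -0.0765  0.06  ] z57: [ 0.4803 -0.0745  0.057 ]
scene g [277, 228, 21, 14, 71] [287.37, 234.7] z60: [ 0.4098 -0.0426  0.06  ] z57: [ 0.4125 -0.0403  0.057 ]
```

View pics/s3.png

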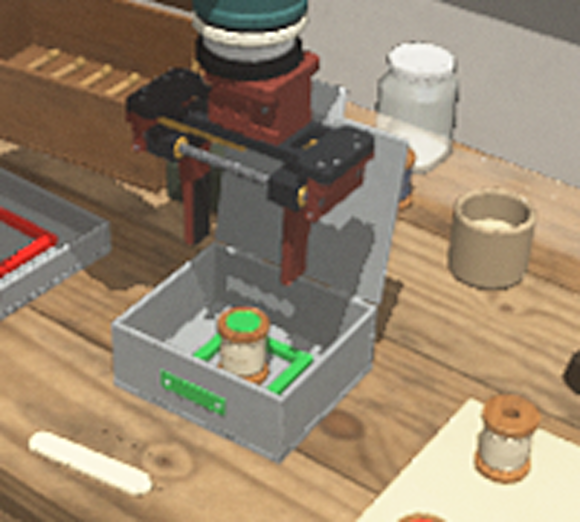

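The green spool stands upright in the green nest: its tag is at scene (303,210), which maps to (0.5015, -0.0141), within 2 mm of the nest centre. Now the red spool.

Call:
arm_command(steps=[[[0, 0, 3], [0, 0, 0], -1], [[-2, -4, 0], [0, 0, 0], -1], [[-2, -4, 0], [0, 0, 0], -1], [[-2, -4, 0], [0, 0, 0], -1], [[-2, -4, 0], [0, 0, 0], -1]])

```text
time_s: 8.3
tool_pos: [0.4199, -0.1752, 0.1497]
tcp_rot: [-1.571, -0.039, 0.038]
ft_force: [0.2, -0.4, 0.3]
opening: 1.0
```

Call:
arm_command(steps=[[[-2, -4, 0], [0, 0, 0], -1], [[-1, -3.5, 0], [0, 0, 0], -1], [[0, 0, 0], [0, 0, 0], -1], [[0, 0, -4], [0, 0, 0], -1], [[0, 0, 0], [0, 0, 0], -1]])

```text
time_s: 8.8
tool_pos: [0.3883, -0.2465, 0.1067]
tcp_rot: [-1.565, -0.033, 0.041]
ft_force: [-0.5, 0.7, -0.1]
opening: 1.003
```

Call:
arm_command(steps=[[[0, 0, 0], [0, 0, 0], -1], [[0, 0, 0], [0, 0, 0], -1]])

```text
time_s: 9.0
tool_pos: [0.3914, -0.2486, 0.1105]
tcp_rot: [-1.571, -0.039, 0.038]
ft_force: [0.6, -0.3, -0.2]
opening: 1.0
```

Call:
arm_command(steps=[[[0, -0.2, -3], [0, 0, 0], -1], [[0.1, 0, -3], [0, 0, 0], -1], [[0, 0, -2.5], [0, 0, 0], -1], [[0, 0, 0], [0, 0, 0], -1], [[0, 0, 0], [0, 0, 0], -1]])

```text
time_s: 9.5
tool_pos: [0.3923, -0.251, 0.0255]
tcp_rot: [-1.571, -0.039, 0.038]
ft_force: [-0.1, -0.3, -0.5]
opening: 0.997
```

Call:
arm_command(steps=[[[0, 0, 0], [0, 0, 0], 1], [[0, 0, 0], [0, 0, 0], 1], [[0, 0, 0], [0, 0, 0], 1], [[0, 0, 0], [0, 0, 0], 1], [[0, 0, 0], [0, 0, 0], 1]])

```text
time_s: 10.0
tool_pos: [0.3919, -0.2511, 0.0249]
tcp_rot: [-1.571, -0.038, 0.038]
ft_force: [0.2, -1.3, 0.1]
opening: 0.584
```

Call:
arm_command(steps=[[[0, 0, 0], [0, 0, 0], 1], [[0, 0, 0], [0, 0, 0], 1], [[0, 0, 0], [0, 0, 0], 1], [[0, 0, 0], [0, 0, 0], 1]])

```text
time_s: 10.4
tool_pos: [0.3917, -0.2509, 0.0247]
tcp_rot: [-1.57, -0.038, 0.038]
ft_force: [-0.4, 0.4, 3.4]
opening: 0.469
```

Call:
arm_command(steps=[[[0, 0, 0], [0, 0, 0], 1], [[0, 0, 1], [0, 0, 0], 1], [[0, 0, 4], [0, 0, 0], 1], [[0, 0, 4], [0, 0, 0], 1], [[0, 0, 4], [0, 0, 0], 1]])

```text
time_s: 10.9
tool_pos: [0.3913, -0.2507, 0.1564]
tcp_rot: [-1.57, -0.038, 0.038]
ft_force: [0.4, -0.6, -1.5]
opening: 0.471
```

Call:
arm_command(steps=[[[0.5, 3, 0], [0, 0, 0], 1], [[0.5, 4.5, 0], [0, 0, 0], 1], [[0.5, 4.7, 0], [0, 0, 0], 1], [[0.5, 4.7, 0], [0, 0, 0], 1], [[0.5, 4.7, 0], [0, 0, 0], 1]])

```text
time_s: 11.4
tool_pos: [0.4167, -0.0334, 0.1553]
tcp_rot: [-1.571, -0.038, 0.037]
ft_force: [0.4, -0.3, -0.9]
opening: 0.471
```

Call:
arm_command(steps=[[[0.5, 4.7, 0], [0, 0, 0], 1], [[0.5, 4.7, 0], [0, 0, 0], 1], [[0.5, 4.7, 0], [0, 0, 0], 1], [[1, 4.7, 0], [0, 0, 0], 1], [[1.5, 4.5, 0], [0, 0, 0], 1]])

```text
time_s: 11.9
tool_pos: [0.4559, 0.2001, 0.1552]
tcp_rot: [-1.571, -0.038, 0.039]
ft_force: [0.9, -0.7, -0.5]
opening: 0.472
```

Call:
arm_command(steps=[[[2, 3.5, 0], [0, 0, 0], 1], [[2, 2.5, 0], [0, 0, 0], 1], [[0.5, 1.2, 0], [0, 0, 0], 1], [[0, 0, 0], [0, 0, 0], 1], [[0, 0, 0], [0, 0, 0], 1]])

```text
time_s: 12.4
tool_pos: [0.5005, 0.2689, 0.1544]
tcp_rot: [-1.572, -0.037, 0.039]
ft_force: [0.2, -1.5, -0.5]
opening: 0.468
```

```bash
python3 snap.py scene s4 130 20 330 240 2.6
```

```text
12.45 [0.5004 0.2686 0.1544] [-0.8 -0.6 -1. ] 0.46946814566015416
scene r [197, 177, 43, 20, 188] [215.22, 186.76] z60: [0.4364 0.2081 0.06  ] z57: [0.4392 0.2114 0.057 ]
scene r [190, 189, 15, 11, 49] [197.49, 193.57] z60: [0.3897 0.2201 0.06  ] z57: [0.3924 0.2235 0.057 ]
scene g [298, 208, 12, 6, 60] [303.33, 210.45] z60: [ 0.4984 -0.0165  0.06  ] z57: [ 0.5015 -0.0141  0.057 ]
scene g [287, 215, 9, 9, 34] [291.59, 219.38] z60: [ 0.4562 -0.0164  0.06  ] z57: [ 0.4591 -0.014   0.057 ]
scene g [312, 217, 16, 19, 107] [318.89, 225.5] z60: [ 0.4776 -0.0763  0.06  ] z57: [ 0.4806 -0.0742  0.057 ]
scene g [276, 228, 22, 14, 75] [286.53, 234.45] z60: [ 0.4093 -0.0407  0.06  ] z57: [ 0.412  -0.0384  0.057 ]
```

View pics/s4.png

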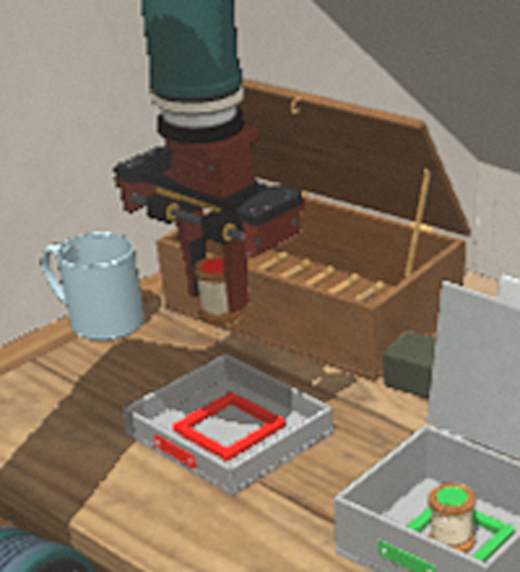

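The red spool hangs upright above the red nest, with the mug and wooden box clear. I'll lower it.

Call:
arm_command(steps=[[[-0.3, 0.2, -3.5], [0, 0, 0], 1], [[0, 0, -4], [0, 0, 0], 1], [[0, 0, -3.5], [0, 0, 0], 1], [[0, 0, 0], [0, 0, 0], 1], [[0, 0, 0], [0, 0, 0], 1]])

```text
time_s: 12.95
tool_pos: [0.498, 0.2709, 0.0449]
tcp_rot: [-1.571, -0.036, 0.038]
ft_force: [0.2, 0.1, -0.8]
opening: 0.47
```

Call:
arm_command(steps=[[[0, 0, -1], [0, 0, 0], 1], [[0, 0, -0.7], [0, 0, 0], 1], [[0, 0, 0], [0, 0, 0], 1], [[0, 0, 0], [0, 0, 0], 1]])

```text
time_s: 13.35
tool_pos: [0.4989, 0.2721, 0.028]
tcp_rot: [-1.57, -0.038, 0.038]
ft_force: [-0.0, -0.2, -1.2]
opening: 0.469
```

Call:
arm_command(steps=[[[-0.1, -0.1, -0.3], [0, 0, 0], 1], [[0, 0, -0.3], [0, 0, 0], 1], [[0, 0, 0], [0, 0, 0], 1], [[0, 0, 0], [0, 0, 0], 1]])

```text
time_s: 13.75
tool_pos: [0.4977, 0.271, 0.0215]
tcp_rot: [-1.571, -0.038, 0.038]
ft_force: [0.6, -0.8, -0.1]
opening: 0.472
```

Call:
arm_command(steps=[[[0, 0, 0], [0, 0, 0], 0.1], [[0, 0, 0], [0, 0, 0], -0.2], [[0, 0, 0], [0, 0, 0], -0.5], [[0, 0, 0], [0, 0, 0], -0.7], [[0, 0, 0], [0, 0, 0], -0.7]])

```text
time_s: 14.25
tool_pos: [0.4978, 0.271, 0.0217]
tcp_rot: [-1.571, -0.038, 0.038]
ft_force: [-0.7, 0.5, -0.2]
opening: 0.794
```

Call:
arm_command(steps=[[[0, 0, 0], [0, 0, 0], -0.7], [[0, 0, 2], [0, 0, 0], -0.7], [[0, 0, 4.5], [0, 0, 0], -0.7], [[0, 0, 4.5], [0, 0, 0], -0.7], [[0, 0, 0], [0, 0, 0], -0.7]])

```text
time_s: 14.75
tool_pos: [0.5019, 0.2727, 0.1375]
tcp_rot: [-1.567, -0.046, 0.03]
ft_force: [0.5, 0.6, -0.1]
opening: 0.851
```

```bash
python3 snap.py scene s5 130 20 330 240 2.6
```

```text
14.8 [0.5002 0.2721 0.1348] [-0.5  1.1 -0.8] 0.853996563966649
scene r [211, 168, 10, 4, 23] [215.09, 169.61] z60: [0.4895 0.2644 0.06  ] z57: [0.4926 0.268  0.057 ]
scene r [197, 176, 43, 21, 198] [215.62, 186.51] z60: [0.4378 0.2081 0.06  ] z57: [0.4406 0.2114 0.057 ]
scene r [190, 189, 15, 11, 49] [197.49, 193.57] z60: [0.3897 0.2201 0.06  ] z57: [0.3924 0.2235 0.057 ]
scene g [298, 208, 12, 6, 60] [303.33, 210.45] z60: [ 0.4984 -0.0165  0.06  ] z57: [ 0.5015 -0.0141  0.057 ]
scene g [287, 215, 9, 9, 34] [291.59, 219.38] z60: [ 0.4562 -0.0164  0.06  ] z57: [ 0.4591 -0.014   0.057 ]
scene g [312, 217, 16, 19, 105] [318.96, 225.41] z60: [ 0.478  -0.0763  0.06  ] z57: [ 0.4809 -0.0742  0.057 ]
scene g [276, 228, 22, 14, 78] [286.54, 234.49] z60: [ 0.4092 -0.0408  0.06  ] z57: [ 0.4119 -0.0385  0.057 ]
```

View pics/s5.png

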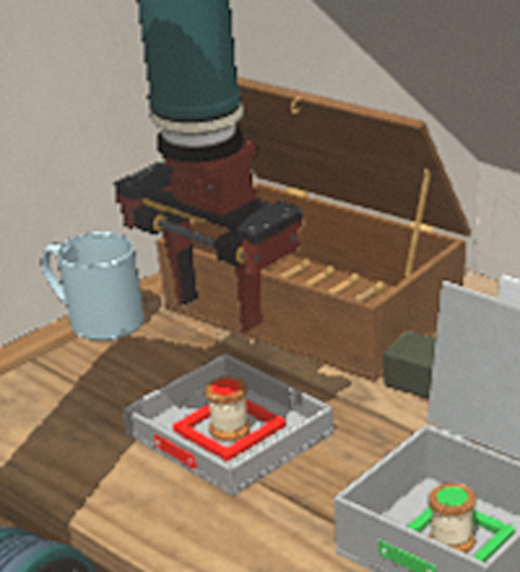

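The red spool stands upright in the red nest (tag at about scene (216,169), partly in shadow). Next is the cover: I raise the arm, shut the fingers, and go over the top to get behind the tab.

Call:
arm_command(steps=[[[0, 0, 4.5], [0, 0, 0], -0.7], [[0, 0, 4.5], [0, 0, 0], 1], [[0, 0, 4.5], [0, 0, 0], 1], [[0, 0, 3], [0, 0, 0], 1], [[0, -4.5, 0], [0, 0, 0], 1]])

```text
time_s: 15.3
tool_pos: [0.5003, 0.2298, 0.3]
tcp_rot: [-1.566, -0.047, 0.036]
ft_force: [0.6, -0.4, 0.2]
opening: 0.524
```

Call:
arm_command(steps=[[[0, -4.7, 0], [0, 0, 0], 1], [[0, -4.7, 0], [0, 0, 0], 1], [[0, -4.7, 0], [0, 0, 0], 1], [[0, -4.7, 0], [0, 0, 0], 1], [[0, -4.7, 0], [0, 0, 0], 1]])

```text
time_s: 15.8
tool_pos: [0.4967, -0.0106, 0.295]
tcp_rot: [-1.57, -0.036, 0.04]
ft_force: [0.1, 0.6, 0.7]
opening: 0.066
```

Call:
arm_command(steps=[[[4, 0, 0], [0, 0, 0], 1], [[4, 0, 0], [0, 0, 0], 1], [[4, 0, 0], [0, 0, 0], 1], [[3.7, 0, 0], [0, 0, 0], 1], [[0, 0, 0], [0, 0, 0], 1]])

```text
time_s: 16.3
tool_pos: [0.658, -0.0093, 0.2933]
tcp_rot: [-1.57, -0.037, 0.039]
ft_force: [-0.6, 0.2, -0.6]
opening: 0.005
```

```bash
python3 snap.py scene s6 220 0 430 240 2.4
```

```text
16.35 [ 0.6556 -0.0091  0.2935] [ 0.2 -0.7 -0.1] 0.0024279136542727973
scene r [217, 179, 22, 18, 95] [227.93, 186.93] z60: [0.4555 0.1836 0.06  ] z57: [0.4584 0.1868 0.057 ]
scene g [298, 208, 12, 6, 60] [303.33, 210.45] z60: [ 0.4984 -0.0165  0.06  ] z57: [ 0.5015 -0.0141  0.057 ]
scene g [287, 215, 9, 9, 36] [291.61, 219.39] z60: [ 0.4562 -0.0164  0.06  ] z57: [ 0.4591 -0.0141  0.057 ]
scene g [312, 217, 16, 19, 105] [318.95, 225.42] z60: [ 0.4779 -0.0763  0.06  ] z57: [ 0.4809 -0.0742  0.057 ]
scene g [276, 228, 22, 14, 68] [287.81, 234.88] z60: [ 0.41   -0.0437  0.06  ] z57: [ 0.4127 -0.0414  0.057 ]
```

View pics/s6.png

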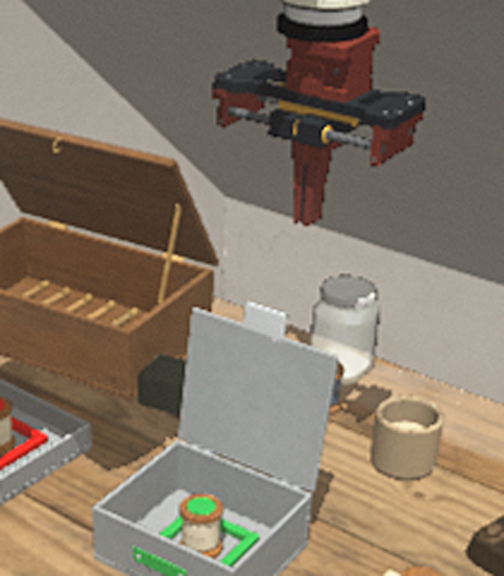

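The fingers are shut and stand behind the cover, with the tab at crop (265,318) in front of them. I'll go down behind the tab and pull forward.

Call:
arm_command(steps=[[[0, 0, -4], [0, 0, 0], 1], [[0, 0, -4], [0, 0, 0], 1], [[0, 0, -0.8], [0, 0, 0], 1], [[0, 0, 0], [0, 0, 0], 1], [[0, 0, 0], [0, 0, 0], 1]])

```text
time_s: 16.85
tool_pos: [0.6552, -0.009, 0.2101]
tcp_rot: [-1.571, -0.039, 0.037]
ft_force: [1.1, 0.1, 0.4]
opening: 0.003
```

Call:
arm_command(steps=[[[-1, 0, 0], [0, 0, 0], 1], [[-1, 0, 0], [0, 0, 0], 1], [[-1, -0.1, 0], [0, 0, 0], 1], [[-1, -0.1, 0], [0, 0, 0], 1], [[-1, -0.1, 0], [0, 0, 0], 1]])

```text
time_s: 17.35
tool_pos: [0.6044, -0.0121, 0.2093]
tcp_rot: [-1.571, -0.039, 0.036]
ft_force: [0.5, -0.2, 1.0]
opening: 0.009
```

```bash
python3 snap.py scene s7 220 40 430 270 2.4
```

```text
17.4 [ 0.6026 -0.0121  0.2091] [-0.6 -0.1  0.8] 0.0035187347092752123
scene r [217, 179, 23, 18, 92] [228.55, 186.59] z60: [0.4575 0.1835 0.06  ] z57: [0.4604 0.1867 0.057 ]
scene g [298, 208, 12, 6, 60] [303.33, 210.45] z60: [ 0.4984 -0.0165  0.06  ] z57: [ 0.5015 -0.0141  0.057 ]
scene g [287, 215, 9, 9, 34] [291.59, 219.38] z60: [ 0.4562 -0.0164  0.06  ] z57: [ 0.4591 -0.014   0.057 ]
scene g [312, 217, 16, 19, 107] [318.92, 225.47] z60: [ 0.4777 -0.0763  0.06  ] z57: [ 0.4807 -0.0742  0.057 ]
scene g [276, 228, 22, 14, 73] [287.04, 234.71] z60: [ 0.4093 -0.0421  0.06  ] z57: [ 0.412  -0.0398  0.057 ]
```

View pics/s7.png

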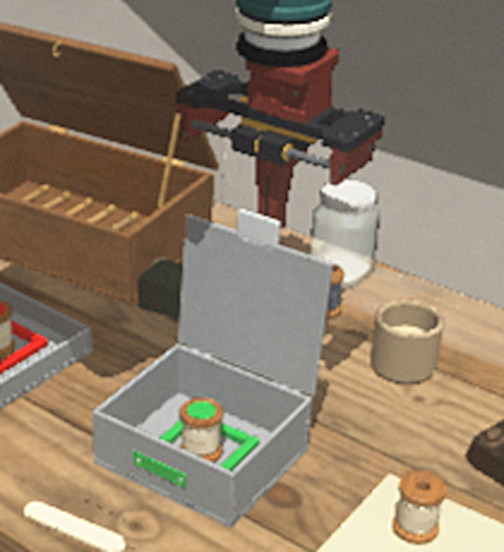

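The tab has started to follow the fingers (its top is now near scene (327,128), so the angle is about 1.68). I'll continue along the arc at about 0.1 m/s.

Call:
arm_command(steps=[[[-1.1, -0.1, 0], [0, 0, 0], 1], [[-1.1, -0.1, 0], [0, 0, 0], 1], [[-1.1, 0, 0], [0, 0, 0], 1], [[-1.1, -0.1, 0], [0, 0, 0], 1], [[-1.1, -0.1, 0], [0, 0, 0], 1]])

```text
time_s: 17.9
tool_pos: [0.5486, -0.0159, 0.2084]
tcp_rot: [-1.57, -0.038, 0.038]
ft_force: [1.5, -0.2, -0.2]
opening: 0.008
```

Call:
arm_command(steps=[[[-1, 0, -0.2], [0, 0, 0], 1], [[-0.9, -0.1, -0.3], [0, 0, 0], 1], [[-0.9, 0, -0.3], [0, 0, 0], 1], [[-0.9, -0.1, -0.4], [0, 0, 0], 1], [[0, 0, 0], [0, 0, 0], 1]])

```text
time_s: 18.4
tool_pos: [0.5106, -0.0179, 0.1958]
tcp_rot: [-1.57, -0.036, 0.04]
ft_force: [0.0, -0.3, -0.9]
opening: 0.003
```

```bash
python3 snap.py scene s8 220 40 430 270 2.4 | head -1
```

```text
18.45 [ 0.5116 -0.018   0.1962] [-0.6  0.5  0.4] 0.002622272613700915
```

View pics/s8.png

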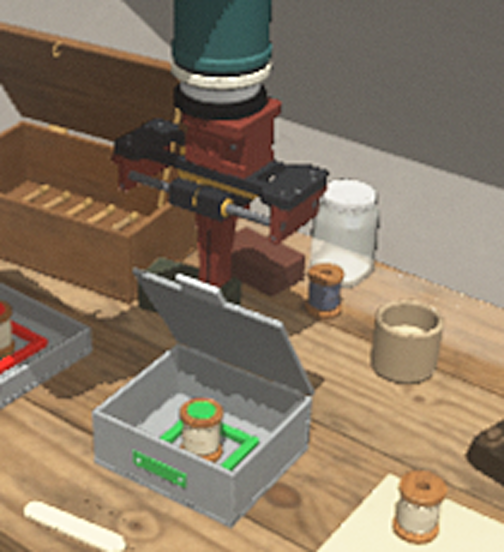

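The cover has followed to about 60 degrees, and the fingertips rest on its outer face by the tab (crop (210,285)). I'll continue.

Call:
arm_command(steps=[[[-0.8, -0.1, -0.5], [0, 0, 0], 1], [[-0.8, 0, -0.5], [0, 0, 0], 1], [[-0.8, -0.1, -0.6], [0, 0, 0], 1], [[-0.8, 0, -0.6], [0, 0, 0], 1], [[-0.6, 0, -0.7], [0, 0, 0], 1]])

```text
time_s: 18.95
tool_pos: [0.4737, -0.02, 0.1671]
tcp_rot: [-1.571, -0.037, 0.038]
ft_force: [0.4, -1.0, 1.5]
opening: 0.006
```

Call:
arm_command(steps=[[[-0.6, -0.1, -0.7], [0, 0, 0], 1], [[-0.6, 0, -0.8], [0, 0, 0], 1], [[-0.6, 0, -0.8], [0, 0, 0], 1], [[-0.4, 0, -0.8], [0, 0, 0], 1], [[-0.4, 0, -0.8], [0, 0, 0], 1]])

```text
time_s: 19.45
tool_pos: [0.4483, -0.021, 0.1279]
tcp_rot: [-1.571, -0.038, 0.038]
ft_force: [0.2, -0.1, 0.8]
opening: 0.001
```

```bash
python3 snap.py scene s9 220 40 430 270 2.4 | head -1
```

```text
19.5 [ 0.4468 -0.0207  0.1268] [ 0.   0.1 -0.2] 0.00953866516573834
```

View pics/s9.png

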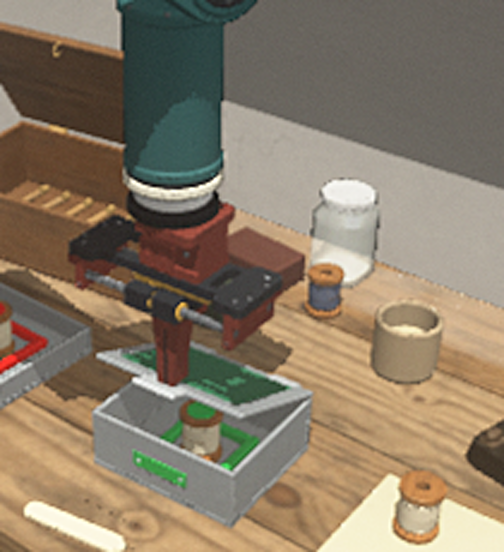

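The cover is at about 23 degrees with the fingertips on it by the tab. From here I slow down.

Call:
arm_command(steps=[[[-0.4, 0, -0.7], [0, 0, 0], 1], [[-0.3, -0.1, -0.7], [0, 0, 0], 1], [[-0.3, 0, -0.6], [0, 0, 0], 1], [[-0.3, 0, -0.6], [0, 0, 0], 1], [[-0.2, 0, -0.5], [0, 0, 0], 1]])

```text
time_s: 20.0
tool_pos: [0.4335, -0.022, 0.0971]
tcp_rot: [-1.571, -0.038, 0.038]
ft_force: [0.9, -0.4, 0.7]
opening: 0.007
```

Call:
arm_command(steps=[[[-0.1, 0, -0.4], [0, 0, 0], 1], [[-0.1, 0, -0.4], [0, 0, 0], 1], [[0, 0, -0.3], [0, 0, 0], 1], [[0, 0, -0.3], [0, 0, 0], 1], [[0, 0, -0.2], [0, 0, 0], 1]])

```text
time_s: 20.5
tool_pos: [0.4315, -0.0219, 0.0813]
tcp_rot: [-1.57, -0.038, 0.038]
ft_force: [-1.2, 0.7, 0.6]
opening: 0.008
```

Call:
arm_command(steps=[[[0, 0, -0.2], [0, 0, 0], 1], [[0, 0, -0.2], [0, 0, 0], 1], [[0, 0, -0.2], [0, 0, 0], 1], [[0, 0, -0.2], [0, 0, 0], 1], [[0, 0, 0], [0, 0, 0], 1]])

```text
time_s: 21.0
tool_pos: [0.4318, -0.022, 0.0734]
tcp_rot: [-1.571, -0.038, 0.038]
ft_force: [0.1, -0.1, -0.2]
opening: 0.004
```

Call:
arm_command(steps=[[[0, 0, -0.1], [0, 0, 0], 1], [[0, 0, -0.1], [0, 0, 0], 1], [[0, 0, 0], [0, 0, 0], 1]])

```text
time_s: 21.3
tool_pos: [0.4318, -0.022, 0.0716]
tcp_rot: [-1.571, -0.038, 0.038]
ft_force: [0.2, 0.4, 0.5]
opening: 0.006
```

Call:
arm_command(steps=[[[0, 0, -0.1], [0, 0, 0], 1], [[0, 0, -0.1], [0, 0, 0], 1], [[0, 0, 0], [0, 0, 0], 1]])

```text
time_s: 21.6
tool_pos: [0.4319, -0.022, 0.0701]
tcp_rot: [-1.571, -0.038, 0.038]
ft_force: [-2.2, -1.0, 9.5]
opening: 0.009
```

Call:
arm_command(steps=[[[0, 0, -0.1], [0, 0, 0], 1], [[0, 0, 0], [0, 0, 0], 1], [[0, 0, 0], [0, 0, 0], 1]])

```text
time_s: 21.9
tool_pos: [0.4319, -0.022, 0.0699]
tcp_rot: [-1.571, -0.039, 0.038]
ft_force: [-3.6, 1.2, 20.9]
opening: 0.006
```

The cover is hard on the rim: TCP z is 0.0699 against an expected 0.070, and the force is rising. I'll back off upward and check.

Call:
arm_command(steps=[[[0, 0, 0.2], [0, 0, 0], 1], [[0, 0, 1], [0, 0, 0], 1], [[0, 0, 4], [0, 0, 0], 1], [[0, 0, 4.5], [0, 0, 0], 1], [[0, 0, 4.5], [0, 0, 0], 1]])

```text
time_s: 22.4
tool_pos: [0.4311, -0.0218, 0.2124]
tcp_rot: [-1.57, -0.037, 0.039]
ft_force: [0.7, 0.4, 0.1]
opening: 0.004
```

Call:
arm_command(steps=[[[0, 4.5, 2], [0, 0, 0], 1], [[0, 4.5, 2], [0, 0, 0], 1], [[0, 4.5, 0], [0, 0, 0], 1], [[0, 4.5, 0], [0, 0, 0], 1], [[0, 4.5, 0], [0, 0, 0], 1]])

```text
time_s: 22.9
tool_pos: [0.4315, 0.2048, 0.2515]
tcp_rot: [-1.57, -0.039, 0.037]
ft_force: [0.7, -0.0, 0.4]
opening: 0.005
```

Call:
arm_command(steps=[[[-2, 4.5, 0], [0, 0, 0], 1], [[-2, 4.5, 0], [0, 0, 0], 1], [[-2, 4.5, 0], [0, 0, 0], 1], [[-2, 4.5, 0], [0, 0, 0], 1], [[-2, 4.5, 0], [0, 0, 0], 1]])

```text
time_s: 23.4
tool_pos: [0.3305, 0.4297, 0.2511]
tcp_rot: [-1.57, -0.038, 0.038]
ft_force: [0.8, -1.4, 0.1]
opening: 0.006
```

```bash
python3 snap.py scene s10 170 120 460 330 2.7; python3 snap.py top t10 110 120 450 290 2.3
```

```text
23.45 [0.3275 0.4362 0.2512] [-0.6  5.8 -0.1] 0.006977556249224477
scene r [212, 166, 10, 6, 47] [216.47, 168.45] z60: [0.4956 0.2656 0.06  ] z57: [0.4987 0.2692 0.057 ]
scene r [211, 176, 28, 21, 132] [225.36, 186.99] z60: [0.4514 0.1882 0.06  ] z57: [0.4543 0.1915 0.057 ]
scene g [277, 187, 62, 42, 1386] [307.04, 207.38] z60: [ 0.5129 -0.016   0.06  ] z57: [ 0.5161 -0.0136  0.057 ]
scene g [269, 204, 9, 7, 21] [273.95, 206.52] z60: [0.4671 0.0451 0.06  ] z57: [0.47   0.0478 0.057 ]
scene g [292, 236, 6, 6, 21] [294.38, 238.38] z60: [ 0.41   -0.0618  0.06  ] z57: [ 0.4127 -0.0596  0.057 ]
23.5 [0.3291 0.4329 0.251 ] [-0.1 -0.5  0.5] 0.004760053587970145
top r [145, 194, 15, 12, 74] [150.0, 197.85] z60: [0.5189 0.2856 0.06  ] z57: [0.5195 0.2865 0.057 ]
top r [161, 194, 20, 35, 203] [174.38, 209.93] z60: [0.4914 0.2324 0.06  ] z57: [0.4919 0.2331 0.057 ]
top r [152, 203, 12, 11, 106] [157.4, 207.97] z60: [0.4964 0.269  0.06  ] z57: [0.4969 0.2699 0.057 ]
top g [259, 178, 62, 53, 2343] [293.0, 201.67] z60: [ 0.5047 -0.0245  0.06  ] z57: [ 0.5053 -0.0247  0.057 ]
```

View pics/s10.png

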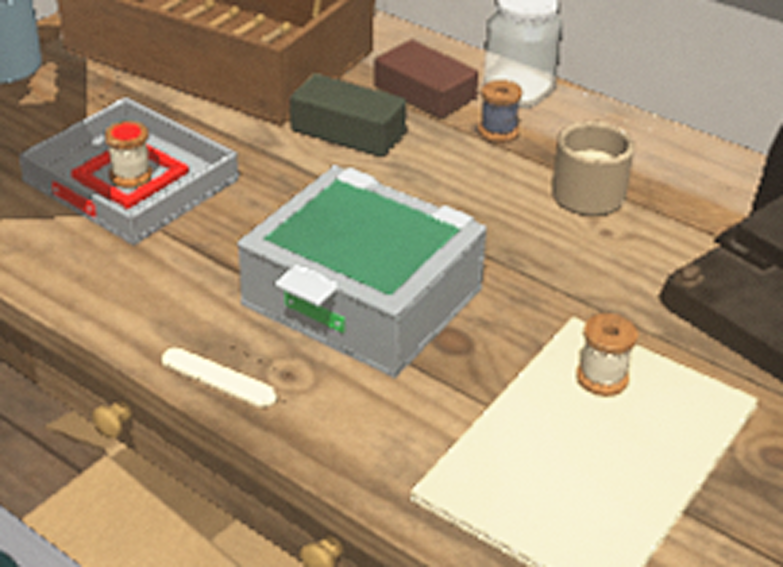

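View pics/t10.png

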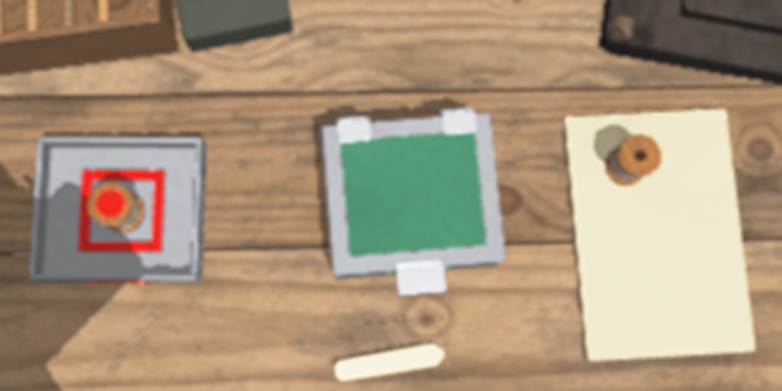

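The cover is flush on the rim (tab at top crop (421,278)), red is centred in its nest at (0.497, 0.270), and the plain spool is where it stood. I'll let the arm settle and hand in.

Call:
arm_command(steps=[[[0, 0, 0], [0, 0, 0], 1], [[0, 0, 0], [0, 0, 0], 1], [[0, 0, 0], [0, 0, 0], 1]])

```text
time_s: 23.8
tool_pos: [0.3324, 0.4267, 0.2507]
tcp_rot: [-1.571, -0.036, 0.036]
ft_force: [-0.9, -0.3, -0.4]
opening: 0.004
```

```bash
python3 -c "
from plant import manip
print(manip.job_done())"
```

```text
the job is handed in; nothing more can be done
None
```

I put the green-tagged spool in the green nest, then the red-tagged one in the red nest. I then guided the cover down its arc with the shut fingers and handed in at about 24 s of the 72 s allowed.

- **Spools:** Both measured upright and within about 2 mm of their nest centres. The green one was last measured before the cover closed, since it is hidden now. The plain spool still stands where it was.
- **Cover:** It lies flat on the rim in both camera views. When I pressed it home, the fingertips stopped at z = 0.0699 m, against about 0.070 m expected for fully shut. The force peaked at about 21 N in that brief press.
- **Arm:** It is clear of everything.

No check failed or disagreed beyond a few millimetres of camera calibration error.

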